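# Fit the press handle and nip the glue-up

### The arm

A 6-joint arm with a two-finger parallel gripper is mounted at the origin on the work surface. World frame = base frame: x ahead of the robot, y to its left, z up, the work surface at z = 0. Lengths are in mm, angles in rad, forces in N, time in s.
With the tool pointing down it reaches from about 275 to 825 mm from the base axis. Payload 5.2 kg.
Tool frame: the origin (TCP) lies at the very end of the fingers, on their centre line; the grasp point (between the pads) lies 19 mm behind it; z points along the fingers, y is the direction in which the jaws open and shut (so a half turn about z gives the same grasp; the last joint's range is limited). The gripper opens to 93 mm and grips with 3 to 60 N. Pads are 15 mm wide; open, the fingers measure 128 mm over their backs; the gripper's body (75 mm by 188 mm) begins 65 mm behind the grasp point.
Start: joints at [1.091, 0.259, 1.535, -0, 1.348, -0.203], TCP at [150.281, 529.075, 218.653] pointing down, gripper open.
Joint ranges: [-3.14, 3.14], [-0.91, 2.08], [0.19, 2.58], [-1.22, 4.36], [0.22, 2.71], [-3.12, 3.12]. Speed limits (rad/s): [2.57, 2.57, 3.14, 3.14, 3.14, 3.14].

### API

Orientations are given as [roll, pitch, yaw] about the fixed x, y, z axes, in that order (R = Rz(yaw) Ry(pitch) Rx(roll)).
In Python, from bench import robot gives the robot as it stands. The module is installed in compiled form; this text tells all that it offers. Calls block until the motion is done:
- robot.move_ptp(position, orientation): joint-space move of the TCP to a pose.
- robot.move_linear(position, ori=None, speed=150, f_stop=None): straight line of the TCP; ori=None keeps the orientation; speed is the mean speed in mm/s. With f_stop (N) it stops when the force on the tool has changed by that much, and returns True; else False.
- robot.move_j(angles): joint-space move.
- robot.move_gripper(opening): opening from 0.0 (shut) to 1.0 (fully open); the grip force is fixed at half the most; returns when the fingers have stopped.
- robot.sleep(seconds).
- robot.inverse_kinematics(position, orientation): joint angles nearest the present ones, or None.
- robot.get_image(name): name is "scene" or "top"; returns a dict with "img" (384x512x3 uint8, blue, green, red), "fovy" (degrees; the focal length in pixels is half the picture's height over the tangent of half this angle, whatever the lens; pixels are square), "cx", "cy" (the principal point, pixels), "eye" and "orientation" of the camera in the world. Camera axes: x right, y down, z forward; pixel columns grow to the right and rows downward; lengths in mm; the calibration is good to about 2 mm. A picture is of the moment at which its call begins. There is no depth.
A pose or a line that the arm cannot do raises robot.MotionError and nothing moves.
- robot.hand_in(): hands the job in, once; it reports no verdict.
Readings, each from a call of its own:
- robot.current_t(): time.
- robot.current_qpos(): joint angles.
- robot.current_joint_vel(): joint speeds.
- robot.current_joint_efforts(): joint torques, N m.
- robot.current_tcp_pos(): TCP position.
- robot.current_eef_rot(): TCP orientation.
- robot.current_contact_force(): force on the tool from outside, world axes, zero at the start.
- robot.current_ft_torque(): the same for the moment, N m.
- robot.current_gripper_width(): opening from 0.0 (shut) to 1.0 (fully open).
Only numpy, scipy, OpenCV 4.12 (cv2) and the standard library are available. Lean on these libraries where they do the work, as an engineer would, in place of code of your own. Each camera call takes 0.05 s, during which the arm holds its last target.

### The job

The button blanks glued up in the green screw press are ready to be nipped. Lift the long T-handle with the black ball ends off its peg on the sloping stand, fit its square socket fully home on the square end of the press spindle, then turn it clockwise (seen from above) until the platen is down firmly on the boards and the screw stops; let go and leave the handle on the spindle. Leave the short red-ended handle on its peg and everything else on the table where it is.

Things in the scene. Friction and masses are not known exactly. Their poses are not given: they have to be found in the camera images.
- handle: Loose bright steel T-handle, two black balls, 0.5 kg. Hub 34 x 34 x 54 mm tall; blind square bore 17.5 mm wide, 32 deep, from its lower end; 12 mm round cross bar, axis 43 mm above the lower end, 22 mm balls centred 80 mm either side. Origin: bore mouth, centre of the hub's lower end; z along the bore towards the bar; x along the bar. Hub faces and bore flats lie square to x and y.
- spare: Short T-handle of dark steel with two red balls, loose, 0.42 kg: the same hub, bore and bar height, balls (20 mm) centred 55 mm to either side; same axes. It sits on the other peg and must stay there.
- stand: Fixed wooden stand: board 210 mm long, 270 wide, sloping 35 degrees, low edge at its front (-x). Two pegs, 15 mm dia, 22 tall, square to the board at y = +-60 mm; on each a T-handle, hub on the board, bar up the slope, z leaning 35 degrees to the front; it lifts off along its z. Origin: underside centre, z up. Board is 95 mm high at the pegs, 35 at the low edge, 155 at the high edge.
- press: Green bench screw press, fixed, 200 (x) by 280 mm (y): base, two columns 230 mm apart in y, cross beam 130 to 165 mm up with nuts to 184 mm; on its bed the glue-up between plywood boards, top at 76 mm; above that the platen, and an upright screw spindle through the beam's middle. Origin: underside centre, below the spindle; z up.
- spindle_seat (a point): Centre of the spindle's shoulder, a 31 mm round collar on which the hub's lower end comes to rest: 213 mm above the table at joint 0, sinking 4.8 mm per rad of clockwise turn. Above it the square end, 16 mm wide, 28 tall, the top 4 mm tapered. z up; x, y square to its flats; turns with the spindle.
- spindle (a joint): Turn of the press screw in rad, growing clockwise seen from above. It starts between 0 and 0.4 and stops at 1.3, where the platen bears on the boards. It has a friction of about 0.25 N m and stays where it is left.
- glue: White glue bottle with a red cap, 58 mm across, 168 mm tall, loose bystander. Origin: underside centre.
- jar: Clear jar of buttons with a brass lid, 68 mm across, 96 mm tall, loose bystander. Origin: underside centre.
- tin: Shallow brass tin lid with metal buttons, 92 mm across, 10 mm tall, loose bystander. Origin: underside centre.
- scissors: Scissors with orange handles, 180 mm long, lying flat, loose bystander. Origin at the pivot, on the table.
- marker: Black marker pen, 130 mm long, 13 mm thick, lying, loose bystander. Origin: on the table under its middle.
- brush: Flat paint brush with a red handle, 165 mm long, lying, loose bystander. Origin: on the table under its middle.
Mind the look-alikes: they are no part of the job. What is shaped like the handle but turquoise is not meant.

How it is judged (in metres and radians):
On the way, in this order (a step that is already met when the one before it is completed fails the run):
1. the black-ended handle is lifted off its peg (distance of handle from where it was at the start of the episode above 0.05 m), for 0.1 s.
2. its socket is fully home on the square of the spindle, before the screw is down (horizontal distance between handle and spindle_seat below 0.003 m and z of handle in the frame of spindle_seat below 0.003 m and angle between the z axis of handle and the z axis of spindle_seat, either way round below 0.07 rad and angle between handle's own z axis and vertical below 0.2 rad and value of joint spindle below 1 rad), for 0.2 s.
At the end, for the whole second after the job is handed in: Spindle turned clockwise to its stop (joint above 1.2 of 1.3 rad); black-ended handle left at rest on it, upright within 4 degrees, its origin within 3 mm of the spindle axis and under 4 mm above the shoulder; red-ended handle still on its peg (moved under 20 mm) (value of joint spindle above 1.2 rad and horizontal distance between handle and spindle_seat below 0.003 m and z of handle in the frame of spindle_seat below 0.004 m and angle between handle's own z axis and vertical below 0.07 rad and linear speed of handle below 0.02 m/s and distance of spare from where it was at the start of the episode below 0.02 m); the robot touches nothing.
It fails at once if the red-ended handle is moved more than 20 mm (distance of spare from where it was at the start of the episode above 0.02 m).
It fails at once if a bystander is moved more than 30 mm (distance of any of glue, jar, tin, scissors, marker, brush from where it was at the start of the episode above 0.03 m).
It also fails if it takes over 51 s, if anything falls off the work surface, if the arm or the gripper's body presses on something with over 40 N, if the wrist force passes 120 N, or if a joint passes its speed limit or range.

## Working session

There is one attempt and no reset: what is moved stays moved. The work goes in short steps, each a Python script; the robot and the scene stay as the last script left them, time stands still between calls to the robot, and variables do not carry over. Pictures are saved under pics/ and viewed, and the job is handed in when it is done.

```bash
mkdir -p pics; ls
python3 - <<'E'
from bench import robot
import cv2
for n in("scene","top"):
    d=robot.get_image(n); cv2.imwrite(f"pics/{n}0.png",d["img"])
    print(n,{k:v for k,v in d.items() if k!="img"})
print(robot.current_t(),robot.current_eef_rot(),robot.current_gripper_width())
E
```

```text
pics
scene {'fovy': 45.835902809001, 'cx': 258.9737574330033, 'cy': 194.1597259061551, 'eye': array([1492.86906558, -322.93485521, 1163.27256725]), 'orientation': array([-2.34912436, -0.01140577,  1.22122113])}
top {'fovy': 42.18634941799613, 'cx': 247.37736778727768, 'cy': 192.18327237088684, 'eye': array([ 370.99446463,   44.13219355, 1736.32841585]), 'orientation': array([-3.03819216, -0.0041224 , -1.5886642 ])}
0.1 [-3.13996749e+00 -3.17898767e-04  2.86479817e+00] 0.9983057301824503
```

View pics/scene0.png

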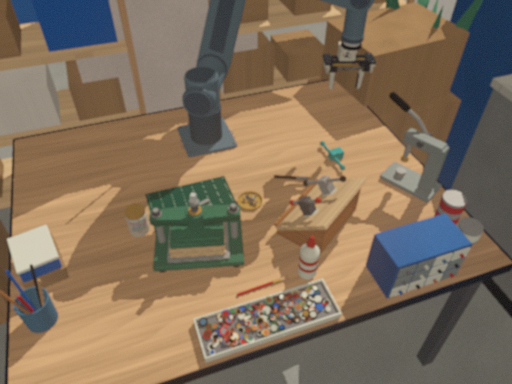

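View pics/top0.png

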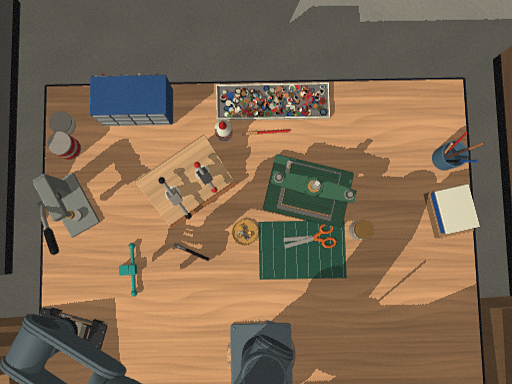

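The scene view shows the press at about (197,225) and the stand at about (320,210). In the top view, the black-ended handle is at about (175,197), the red one at about (206,175), and the spindle at about (316,185). I'll zoom in on these.

Run:
```python
import cv2,numpy as np
t=cv2.imread("pics/top0.png");s=cv2.imread("pics/scene0.png")
def crop(im,x,y,w,h,k):return cv2.resize(im[y:y+h,x:x+w],None,fx=k,fy=k,interpolation=cv2.INTER_CUBIC)
cv2.imwrite("pics/c1.png",crop(t,130,125,110,110,5))
cv2.imwrite("pics/c2.png",crop(t,255,140,110,90,6))
cv2.imwrite("pics/c3.png",crop(s,265,135,110,110,5))
cv2.imwrite("pics/c4.png",crop(s,140,170,110,100,6))
```

```text
(no output)
```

View pics/c1.png

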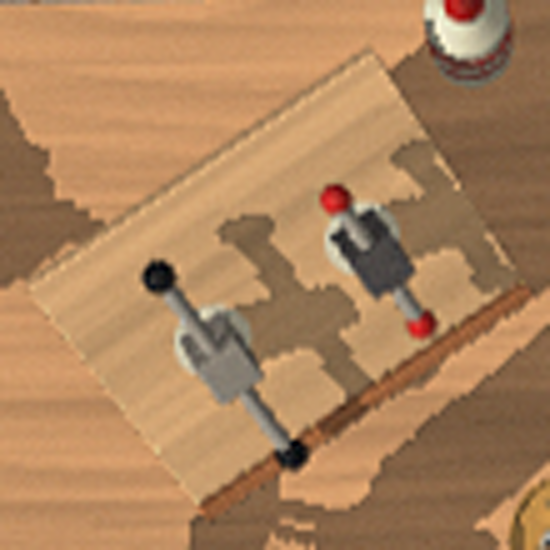

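View pics/c2.png

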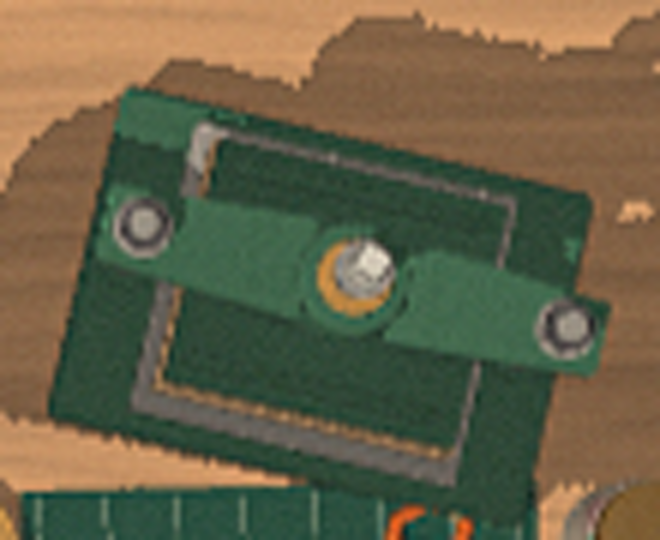

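View pics/c3.png

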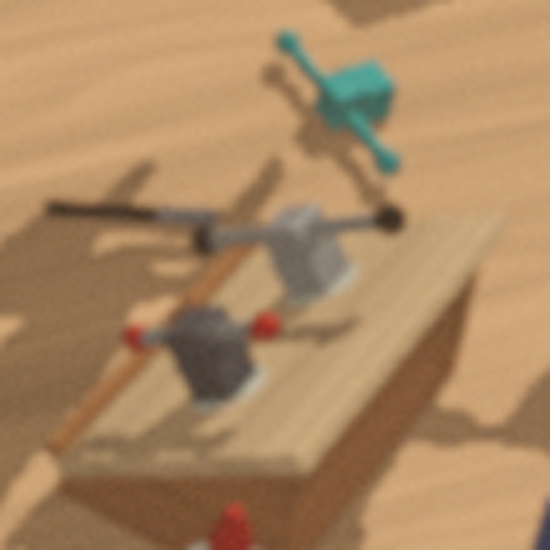

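View pics/c4.png

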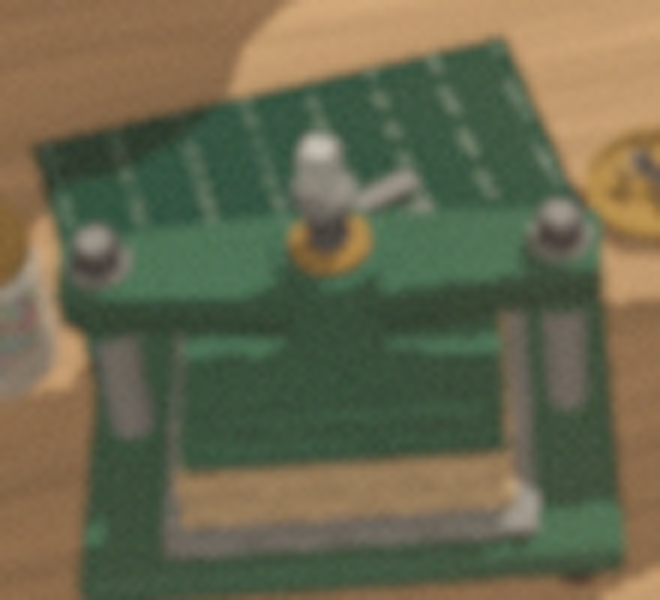

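The zoom shows both black balls of the handle clearly: top about (162,180) and (188,216), scene about (306,183) and (343,179). It also shows the press nuts and the spindle's bright square end. Next I'll measure the balls and nuts by triangulation.

```bash
cat > h.py <<'E'
import numpy as np, cv2
from scipy.spatial.transform import Rotation as R
def cam(d):
    return dict(f=192/np.tan(np.radians(d["fovy"])/2),cx=d["cx"],cy=d["cy"],eye=np.array(d["eye"]),R=R.from_euler("xyz",d["orientation"]).as_matrix())
def ray(c,p):
    v=c["R"]@np.array([(p[0]-c["cx"])/c["f"],(p[1]-c["cy"])/c["f"],1]); return v/np.linalg.norm(v)
def proj(c,X):
    v=c["R"].T@(np.asarray(X,float)-c["eye"]); return np.array([c["cx"]+c["f"]*v[0]/v[2],c["cy"]+c["f"]*v[1]/v[2]])
def onplane(c,p,z):
    r=ray(c,p); return c["eye"]+r*(z-c["eye"][2])/r[2]
def tri(c1,p1,c2,p2):
    A=np.zeros((3,3));b=np.zeros(3);rs=[]
    for c,p in((c1,p1),(c2,p2)):
        r=ray(c,p);M=np.eye(3)-np.outer(r,r);A+=M;b+=M@c["eye"];rs.append(r)
    X=np.linalg.solve(A,b)
    n=np.cross(*rs);n/=np.linalg.norm(n)
    return X,abs(n@(c1["eye"]-c2["eye"]))
def blob(mask,win,show=True):
    x,y,w,h=win
    n,l,s,ce=cv2.connectedComponentsWithStats(mask[y:y+h,x:x+w].astype(np.uint8))
    o=[(s[i,4],ce[i]+[x,y]) for i in range(1,n) if s[i,4]>=3]
    return sorted(o,key=lambda t:-t[0])
E
python3 - <<'E'
from h import *
from bench import robot
T=robot.get_image("top");S=robot.get_image("scene");t,s=T["img"],S["img"];ct,cs=cam(T),cam(S)
np.savez("cams.npz",t=t,s=s)
for im,n,wins in((t,"top",[(150,170,25,22),(180,205,18,22)]),(s,"scene",[(298,176,15,14),(334,172,16,14)])):
    g=im.max(2)
    for w in wins:
        for th in(50,65,80):print(n,th,[(a,np.round(p,2)) for a,p in blob(g<th,w)[:2]])
# grey nuts: low saturation
for im,n,wins in((t,"top",[(272,170,14,14),(343,187,14,14),(305,170,25,25)]),(s,"scene",[(149,203,14,16),(226,200,15,14),(185,188,18,30)])):
    i=im.astype(int);sat=i.max(2)-i.min(2)
    for w in wins:
        for lo in(80,110,140,180):print(n,"nut",lo,[(a,np.round(p,2)) for a,p in blob((sat<30)&(i.max(2)>lo),w)[:2]])
E
```

```text
top 50 [(np.int32(22), array([161.41, 179.95]))]
top 65 [(np.int32(28), array([161.61, 179.96]))]
top 80 [(np.int32(30), array([161.73, 180.17])), (np.int32(3), array([171.33, 190.67]))]
top 50 [(np.int32(18), array([188.39, 215.39]))]
top 65 [(np.int32(22), array([188.  , 215.55]))]
top 80 [(np.int32(25), array([188.08, 215.6 ]))]
scene 50 []
scene 65 []
scene 80 [(np.int32(9), array([305.11, 182.67]))]
scene 50 []
scene 65 [(np.int32(3), array([342.67, 178.67]))]
scene 80 [(np.int32(10), array([342.5, 178.2]))]
top nut 80 [(np.int32(76), array([278.07, 177.57])), (np.int32(3), array([285., 171.]))]
top nut 110 [(np.int32(25), array([277.08, 179.36])), (np.int32(20), array([278.6 , 176.65]))]
top nut 140 [(np.int32(13), array([278.38, 176.62])), (np.int32(9), array([275.67, 179.67]))]
top nut 180 []
top nut 80 [(np.int32(76), array([348.57, 194.53]))]
top nut 110 [(np.int32(51), array([348.22, 195.18]))]
top nut 140 [(np.int32(14), array([349.71, 193.86])), (np.int32(3), array([345.67, 197.33]))]
top nut 180 []
top nut 80 [(np.int32(71), array([315.11, 184.2 ])), (np.int32(7), array
[... 269 characters left out ...]
04.6]))]
scene nut 110 [(np.int32(25), array([155.08, 209.72])), (np.int32(20), array([160.5, 213.8]))]
scene nut 140 [(np.int32(7), array([155.  , 209.71]))]
scene nut 180 []
scene nut 80 [(np.int32(151), array([231.95, 206.81]))]
scene nut 110 [(np.int32(48), array([234.92, 206.9 ])), (np.int32(5), array([227.6, 207.2]))]
scene nut 140 [(np.int32(10), array([232.8, 205. ]))]
scene nut 180 []
scene nut 80 [(np.int32(268), array([193.73, 197.8 ])), (np.int32(15), array([187.33, 214.4 ]))]
scene nut 110 [(np.int32(132), array([194.52, 198.89]))]
scene nut 140 [(np.int32(29), array([192.59, 194.72])), (np.int32(10), array([195.8, 200.8]))]
scene nut 180 [(np.int32(7), array([192.29, 194.43]))]
```

Run:
```python
from h import *
from bench import robot
ct,cs=cam(robot.get_image("top")),cam(robot.get_image("scene"))
P=lambda *a:print(*[np.round(x,2) if not isinstance(x,str) else x for x in a])
up,e1=tri(ct,(161.6,180.0),cs,(342.6,178.3)); lo,e2=tri(ct,(188.1,215.5),cs,(305.3,182.8))
P("up",up,e1,"lo",lo,e2,"len",np.linalg.norm(up-lo),"mid",(up+lo)/2,"pitch",np.degrees(np.arcsin((up-lo)[2]/np.linalg.norm(up-lo))),"yaw",np.arctan2(*(up-lo)[[1,0]]))
a,e1=tri(ct,(278.4,176.6),cs,(232.8,205.0)); b,e2=tri(ct,(349.7,193.9),cs,(155.0,209.7))
d=a-b
P("nuts",a,e1,b,e2,"len",np.linalg.norm(d),"mid",(a+b)/2,"yaw press",np.arctan2(-d[0],d[1]))
P("top only nuts z184",onplane(ct,(278.4,176.6),184),onplane(ct,(349.7,193.9),184))
P("spindle top",tri(ct,(316.6,183.0),cs,(192.4,194.4)))
# consistency of heights: fixed-height plane per camera
for z,p,q in((176,(161.6,180.0),(342.6,178.3)),(84.3,(188.1,215.5),(305.3,182.8))):
    P(onplane(ct,p,z),onplane(cs,q,z))
```

```text
up [577.03 306.88 176.7 ] 4.51 lo [468.48 233.74  83.66] 2.78 len 160.59 mid [522.75 270.31 130.18] pitch 35.4 yaw 0.59
nuts [579.91 -62.77 183.22] 1.89 [ 521.23 -285.53  182.53] 1.55 len 230.35 mid [ 550.57 -174.15  182.88] yaw press -0.26
top only nuts z184 [579.53 -63.62 184.  ] [ 520.93 -285.99  184.  ]Traceback (most recent call last):
  File "<stdin>", line 11, in <module>
  File "<stdin>", line 4, in <lambda>
    return _wrapfunc(a, 'round', decimals=decimals, out=out)
    return _wrapit(obj, method, *args, **kwds)
    conv = _array_converter(obj)
ValueError: setting an array element with a sequence. The requested array has an inhomogeneous shape after 1 dimensions. The detected shape was (2,) + inhomogeneous part.
```

Everything agrees with the given sizes: ball span 160.6 (160), bar pitch 35.4° (35°), bar height 130.2 (130.2), nut span 230.4 (230) and nut height 183 (184). Next is reachability and the spindle's square angle.

```bash
cat >> h.py <<'E'
MID=np.array([522.75,270.31,130.18]);HY=0.593;SL=np.radians(35)
SP=np.array([550.6,-174.1]);PY=-0.2576
def hR(yaw,pitch=0): # handle rotation
    return (R.from_euler("z",yaw)*R.from_euler("y",-pitch)).as_matrix()
def toolR(H,s):
    M=np.column_stack([-s*H[:,0],s*H[:,1],-H[:,2]]); return M
def eul(M): return R.from_matrix(M).as_euler("xyz")
E
python3 - <<'E'
from h import *
from bench import robot
import cv2
t=np.load("cams.npz")["t"]
cv2.imwrite("pics/c5.png",cv2.resize(t[172:198,302:332],None,fx=20,fy=20,interpolation=cv2.INTER_CUBIC))
H=hR(HY,SL);print(H.round(3)); O=MID-43*H[:,2];print("origin",O)
for s in(1,-1):
    M=toolR(H,s)
    for h in(8,120):print("pick",s,h,np.round(x,2) if (x:=robot.inverse_kinematics(O+h*H[:,2],eul(M))) is not None else None)
    for k in range(-2,3):
        r=[]
        for y in(PY,PY-.4,PY-1.32):
            x=robot.inverse_kinematics([*SP,225],eul(toolR(hR(y+k*np.pi/2),s))); r.append(None if x is None else np.round(x,2)[[0,3,5]])
        print(s,k,r)
E
```

```text
[[ 0.679 -0.559 -0.476]
 [ 0.458  0.829 -0.321]
 [ 0.574  0.     0.819]]
origin [543.20288565 284.09339022  94.9564621 ]
pick 1 8 [ 0.14  0.23  2.11  0.83  0.34 -2.75]
pick 1 120 [ 0.05 -0.04  2.13  0.56  0.59 -2.5 ]
1 -2 [array([-0.5 , -0.  ,  1.33]), array([-0.5 , -0.  ,  1.73]), array([-0.5 ,  0.  ,  2.65])]
1 -1 [array([-0.5 ,  0.  , -0.24]), array([-0.5 , -0.  ,  0.16]), array([-0.5 , -0.  ,  1.08])]
1 0 [array([-0.5 ,  0.  , -1.81]), array([-0.5 , -0.  , -1.41]), array([-0.5 ,  0.  , -0.49])]
1 1 [array([-0.5,  0. ,  2.9]), array([-0.5 , -0.  , -2.98]), array([-0.5 , -0.  , -2.06])]
1 2 [array([-0.5 , -0.  ,  1.33]), array([-0.5 , -0.  ,  1.73]), array([-0.5 ,  0.  ,  2.65])]
pick -1 8 [0.14 0.23 2.11 0.83 0.34 0.39]
pick -1 120 [ 0.05 -0.04  2.13  0.56  0.59  0.64]
-1 -2 [array([-0.5 ,  0.  , -1.81]), array([-0.5 ,  0.  , -1.41]), array([-0.5 ,  0.  , -0.49])]
-1 -1 [array([-0.5,  0. ,  2.9]), array([-0.5 ,  0.  , -2.98]), array([-0.5 ,  0.  , -2.06])]
-1 0 [array([-0.5 , -0.  ,  1.33]), array([-0.5 , -0.  ,  1.73]), array([-0.5 ,  0.  ,  2.65])]
-1 1 [array([-0.5 ,  0.  , -0.24]), array([-0.5 , -0.  ,  0.16]), array([-0.5 , -0.  ,  1.08])]
-1 2 [array([-0.5 ,  0.  , -1.81]), array([-0.5 ,  0.  , -1.41]), array([-0.5 ,  0.  , -0.49])]
```

View pics/c5.png

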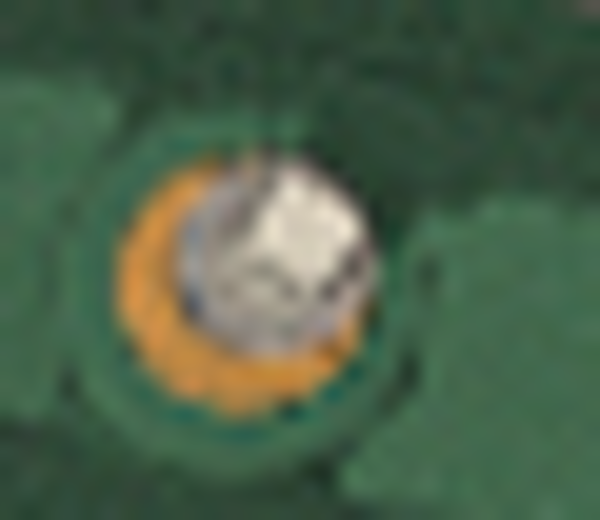

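```bash
python3 - <<'E'
from h import *
t=np.load("cams.npz")["t"]
g=cv2.resize(t[172:198,302:332],None,fx=20,fy=20,interpolation=cv2.INTER_CUBIC)
g=g.min(2)
for th in(150,165,180,195,205):
    cs,_=cv2.findContours((g>th).astype(np.uint8),cv2.RETR_EXTERNAL,cv2.CHAIN_APPROX_NONE)
    c=max(cs,key=cv2.contourArea); (x,y),(w,h),a=cv2.minAreaRect(c); print(th,((x+.5)/20-.5+302,(y+.5)/20-.5+172),w/20,h/20,a)
E
python3 - <<'E'
from h import *
from bench import robot
H=hR(HY,SL);O=MID-43*H[:,2];e=eul(toolR(H,-1))
robot.move_gripper(0.8)
robot.move_ptp(O+120*H[:,2],e)
print(robot.current_t(),robot.current_tcp_pos())
for n in("scene","top"):cv2.imwrite(f"pics/{n}1.png",robot.get_image(n)["img"])
E
python3 - <<'E'
import cv2
a=cv2.imread("pics/scene1.png")[110:270,230:400];b=cv2.imread("pics/top1.png")[120:280,120:290]
cv2.imwrite("pics/j1.png",cv2.resize(cv2.hconcat([cv2.resize(a,(400,400)),cv2.resize(b,(400,400))]),None,fx=1,fy=1))
E
```

```text
150 (316.6189697265625, 183.28332595825196) 4.662767028808593 4.822440719604492 31.82744789123535
165 (316.73309020996095, 183.1448532104492) 4.3732139587402346 4.124541091918945 30.963756561279297
180 (316.80910034179686, 183.0555618286133) 4.029386520385742 3.4344593048095704 31.4295654296875
195 (318.25000152587893, 182.60000228881836) 1.7677669525146484 0.7778174400329589 45.0
205 (318.65, 182.925) 0.1 0.05 90.0
2.4583 [486.03444699 246.27131652 193.48883756]
```

View pics/j1.png

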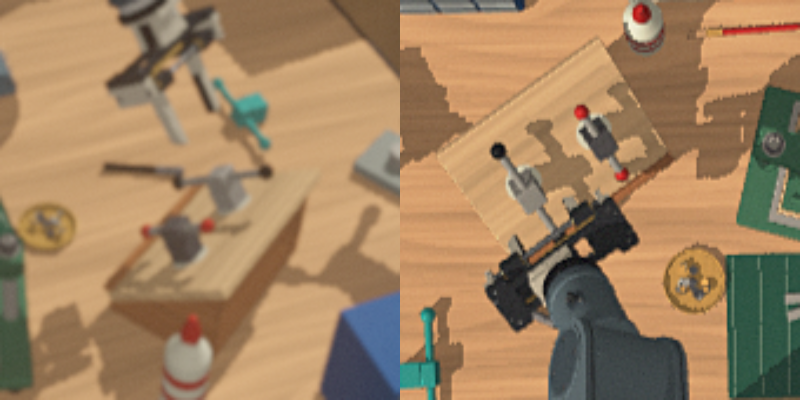

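The gripper is lined up above the black-ended handle, and nothing else is near it. The spindle square is at about 31.4° in the image against 13.6° for the press, so q0 ≈ 0.31. Now I'll descend and grip.

Run:
```python
from h import *
from bench import robot
H=hR(HY,SL);O=MID-43*H[:,2];e=eul(toolR(H,-1))
print("f",robot.move_linear(O+8*H[:,2],speed=100,f_stop=12))
print(robot.current_t(),(robot.current_tcp_pos()-O)@H,robot.current_contact_force())
robot.move_gripper(0.0)
print("w",robot.current_gripper_width()*93,robot.current_contact_force())
print((robot.current_tcp_pos()-O)@H)
```

```text
f False
3.825 [ 1.57428073e-01 -1.72457395e-03  8.22195082e+00] [-0.23605427 -0.06983629 -0.47753672]
w 33.597497333047144 [-0.70207636 -1.58454465  1.5215894 ]
[ 0.09820004 -0.16303629  8.07819159]
```

Run:
```python
from h import *
from bench import robot
H=hR(HY,SL);O=MID-43*H[:,2]
robot.move_linear(O+110*H[:,2],speed=120)
print(robot.current_t(),robot.current_gripper_width()*93,robot.current_contact_force())
yaw=PY-0.31+np.pi/2
robot.move_ptp([*SP,285+8],eul(toolR(hR(yaw),-1)))
robot.sleep(0.2)
print(robot.current_t(),robot.current_tcp_pos(),robot.current_gripper_width()*93,robot.current_contact_force(),robot.current_qpos())
im={}
for n in("scene","top"):im[n]=robot.get_image(n)["img"];cv2.imwrite(f"pics/{n}2.png",im[n])
cv2.imwrite("pics/j2.png",cv2.hconcat([cv2.resize(im["scene"][140:260,130:250],(400,400),interpolation=2),cv2.resize(im["top"][130:230,260:360],(400,400),interpolation=2)]))
```

```text
5.5417 33.72265400675295 [ 0.45243074  0.626124   -5.59478141]
7.35 [ 550.60595112 -173.02889907  292.89604892] 33.961533920575064 [-0.51769457  0.37209811 -5.45057393] [-4.97919965e-01  2.71321993e-01  1.33856211e+00  4.07941644e-04
  1.53186004e+00  6.83858604e-02]
```

View pics/j2.png

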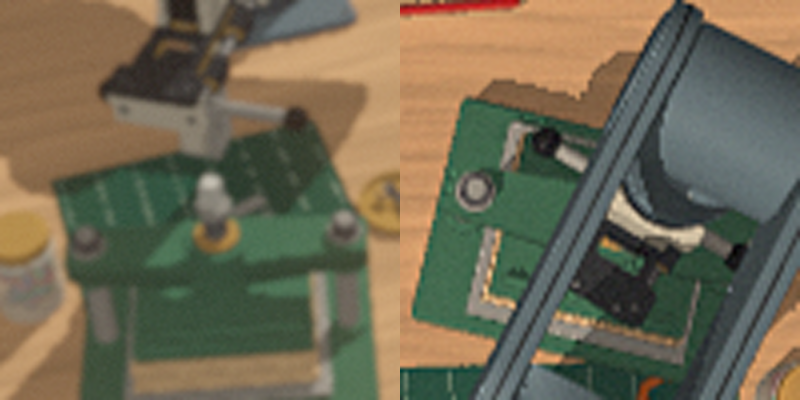

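The handle is held square above the spindle and nothing has been disturbed. In the top view the balls are at about (296,165) and (344,194); in the scene view one ball shows at about (219,175). I'll compare these with the projection from the TCP pose to get the local camera bias.

Run:
```python
from h import *
from bench import robot
T,S=robot.get_image("top"),robot.get_image("scene");ct,cs=cam(T),cam(S)
t,s=T["img"].max(2),S["img"].max(2)
for w in((289,158,14,14),(337,187,12,14)):
    for th in(50,65,80):print("top",th,[(a,p.round(2)) for a,p in blob(t<th,w)[:2]])
for th in(80,95,110):
    i=S["img"].astype(int)
    print("scene",th,[(a,p.round(2)) for a,p in blob((s<th)&(i.max(2)-i.min(2)<40),(210,166,16,18))[:2]])
p=robot.current_tcp_pos();M=R.from_euler("xyz",robot.current_eef_rot()).as_matrix();print(p,M.round(3))
# handle axes from tool (s=-1): hx= M[:,0]
hx,hz=M[:,0],-M[:,2]; o=p-8*hz
for sg in(1,-1):
    b=o+43*hz+sg*80*hx; print(sg,b.round(1),"top",proj(ct,b).round(2),"scene",proj(cs,b).round(2))
print("mid top pred",proj(ct,o+43*hz).round(2),"scene",proj(cs,o+43*hz).round(2))
print("spindle top",tri(ct,(316.75,183.1),cs,(192.4,194.4)),"plane240 top",onplane(ct,(316.75,183.1),239.5),"scene",onplane(cs,(192.4,194.4),239.5))
```

```text
top 50 [(np.int32(38), array([296.11, 164.89]))]
top 65 [(np.int32(64), array([295.7 , 165.61])), (np.int32(3), array([291.  , 159.67]))]
top 80 [(np.int32(123), array([295.76, 165.28]))]
top 50 [(np.int32(24), array([343.67, 193.71]))]
top 65 [(np.int32(30), array([343.53, 193.93])), (np.int32(3), array([338., 200.]))]
top 80 [(np.int32(141), array([342.92, 194.01]))]
scene 80 [(np.int32(120), array([218.03, 179.19]))]
scene 95 [(np.int32(134), array([217.9 , 178.89]))]
scene 110 [(np.int32(141), array([217.66, 178.75]))]
[ 550.64513881 -173.70635207  293.07701552] [[ 0.537  0.844  0.   ]
 [ 0.844 -0.537 -0.   ]
 [ 0.     0.    -1.   ]]
1 [ 593.6 -106.2  328.1] top [296.49 164.7 ] scene [217.25 175.32]
-1 [ 507.7 -241.2  328.1] top [344.72 193.76] scene [161.87 166.5 ]
mid top pred [320.54 179.19] scene [189.3  170.87]
spindle top (array([ 550.73392816, -174.69730245,  237.40473302]), np.float64(2.343031880277674)) plane240 top [ 550.19390986 -175.53258612  239.5       ] scene [ 553.30025344 -173.93207139  239.5       ]
```

Run:
```python
from h import *
from bench import robot
q=robot.current_qpos(); S0=robot.get_image("scene")["img"]
q2=np.array(q);q2[5]-=np.pi; robot.move_j(q2); robot.sleep(0.2)
p=robot.current_tcp_pos();print(robot.current_t(),p,robot.current_gripper_width()*93)
T,S=robot.get_image("top"),robot.get_image("scene");ct,cs=cam(T),cam(S)
M=R.from_euler("xyz",robot.current_eef_rot()).as_matrix();hx=M[:,0]
for sg in(1,-1):
    b=p+[0,0,35]+sg*80*hx; print("top",proj(ct,b).round(2),"scene",proj(cs,b).round(2))
for w in((289,158,14,14),(337,187,12,14)):
    for th in(50,65):print("top",th,[(a,c.round(2)) for a,c in blob(T["img"].max(2)<th,w)[:1]])
robot.move_j(q)
np.savez("flip.npz",s0=S0,s1=S["img"],t1=T["img"])
c=lambda im:cv2.resize(im[160:190,200:230],(390,390),interpolation=2)
cv2.imwrite("pics/j3.png",cv2.hconcat([c(S0),c(S["img"])]))
```

```text
10.45 [ 550.66761762 -173.70946352  293.08265236] 33.93316098515139
top [344.72 193.75] scene [161.87 166.51]
top [296.49 164.69] scene [217.26 175.32]
top 50 [(np.int32(39), array([296.54, 164.9 ]))]
top 65 [(np.int32(56), array([296.09, 165.5 ]))]
top 50 [(np.int32(22), array([343.91, 193.91]))]
top 65 [(np.int32(29), array([343.93, 193.86]))]
```

View pics/j3.png

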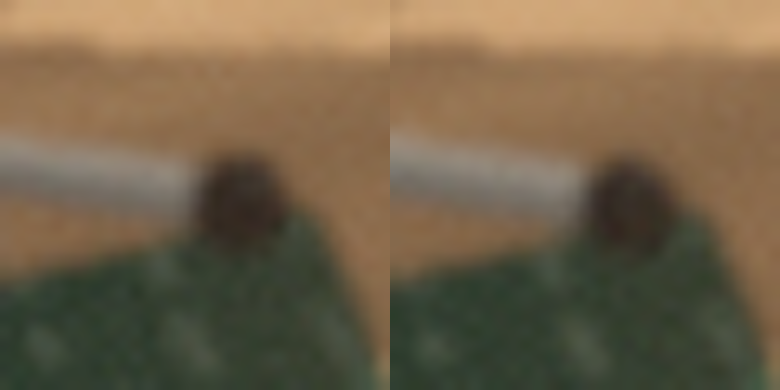

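Turning the handle 180° gives a grip offset along the bar of about 0.5 mm, and the camera bias works out at about −0.3 px (top) and +0.65 px (scene). That puts the spindle at about (550.7, −175.8). I'll go down to just above it, look, then insert with a force stop.

Run:
```python
from h import *
from bench import robot
yaw=PY-0.31+np.pi/2
robot.move_linear([550.5,-176.5,246+8],eul(toolR(hR(yaw),-1)),speed=60);robot.sleep(0.2)
print(robot.current_tcp_pos(),robot.current_t())
S=robot.get_image("scene")["img"]
cv2.imwrite("pics/j4.png",cv2.resize(S[165:225,165:235],(700,600),interpolation=2))
```

```text
[ 550.71150205 -176.58178196  254.51089659] 14.2
```

View pics/j4.png

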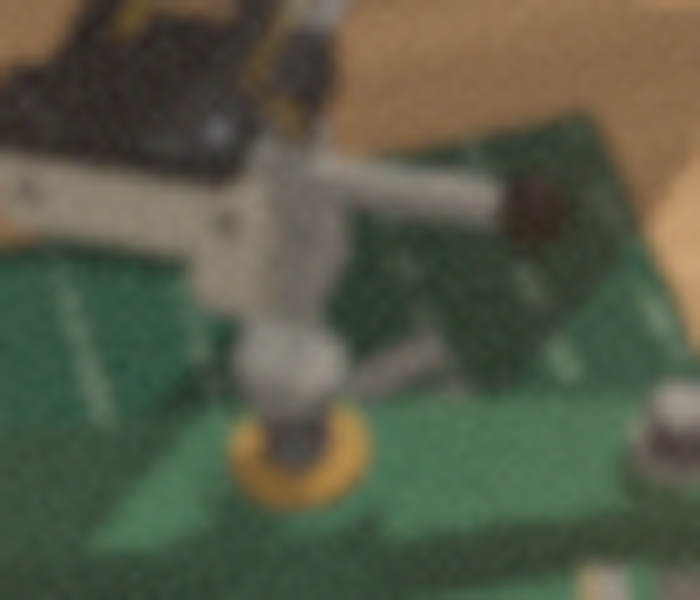

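The hub sits in line over the collar (both centred at about column 194). Now the guarded descent.

Run:
```python
from h import *
from bench import robot
r=robot.move_linear([550.5,-176.3,210+8],speed=30,f_stop=10)
print(r,robot.current_tcp_pos(),robot.current_contact_force(),robot.current_ft_torque(),robot.current_t(),robot.current_gripper_width()*93)
```

```text
True [ 550.7476577  -175.7156943   220.57470993] [-0.51913733 -0.56419241  6.08122406] [-0.28246912  0.26957522 -0.02425834] 15.275 34.02930433887169
```

Contact came at about 212.5 mm for the hub end, against an expected shoulder at about 211.5, so it's in or nearly home. I'll press a little further and look.

Run:
```python
from h import *
from bench import robot
p=robot.current_tcp_pos()
r=robot.move_linear([550.6,-175.8,216],speed=8,f_stop=12)
print(r,robot.current_tcp_pos(),robot.current_contact_force(),robot.current_t(),robot.current_ft_torque())
robot.move_gripper(0.45);robot.sleep(0.3)
print("open",robot.current_gripper_width()*93,robot.current_contact_force(),robot.current_tcp_pos(),robot.current_t())
S=robot.get_image("scene")["img"];T=robot.get_image("top")["img"]
cv2.imwrite("pics/j5.png",cv2.hconcat([cv2.resize(S[165:235,165:235],(400,400),interpolation=2),cv2.resize(T[150:220,280:350],(400,400),interpolation=2)]))
```

```text
True [ 550.73928777 -175.75475153  220.59529388] [-0.35521785  0.60345722  4.11102533] 15.55 [-0.09909979  0.24626341 -0.07049263]
open 42.001676873565195 [ 0.05362219 -0.24331283 -0.10080856] [ 550.29699551 -174.7373661   219.12695589] 16.2583
```

View pics/j5.png

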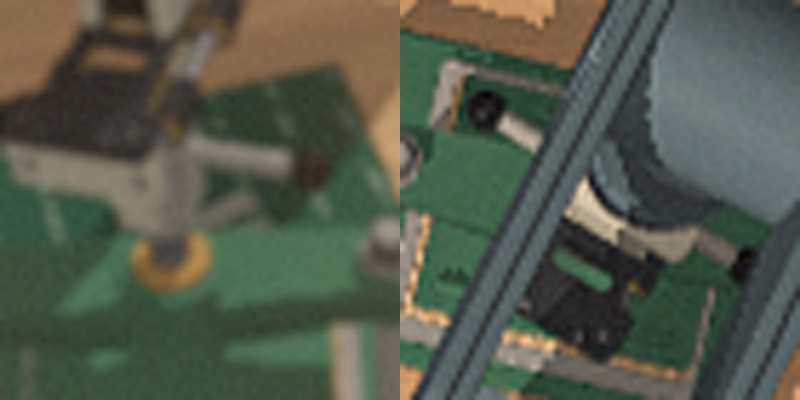

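Run:
```python
from h import *
from bench import robot
T,S=robot.get_image("top"),robot.get_image("scene");ct,cs=cam(T),cam(S)
yaw=PY-0.31+np.pi/2;hx=hR(yaw)[:,0]
for dz in(0,3,6,10,25):
    b=np.array([551,-175.3,211.5+43+dz])+80*hx; print(dz,proj(ct,b)+[-.3,.15],proj(cs,b)+[.65,-.3])
i=S["img"].astype(int)
for th in(70,80,90):print([(a,c.round(2)) for a,c in blob((i.max(2)<th)&(i[...,1]<=i[...,2]+3),(211,186,16,16))[:2]])
for th in(50,65):print([(a,c.round(2)) for a,c in blob(T["img"].max(2)<th,(288,162,14,14))[:2]])
cv2.imwrite("pics/j6.png",cv2.resize(S["img"][180:220,180:230],(750,600),interpolation=2))
```

```text
0 [294.22018007 168.57938547] [218.77012878 194.41966072]
3 [294.31840443 168.4288597 ] [218.71542586 193.66790971]
6 [294.41702173 168.27773177] [218.66054387 192.9136978 ]
10 [294.54912678 168.07528491] [218.5870878  191.90423291]
25 [295.05087682 167.30636867] [218.30874212 188.07908705]
[(np.int32(40), array([218.7 , 194.28]))]
[(np.int32(43), array([218.51, 194.19]))]
[(np.int32(44), array([218.43, 194.2 ]))]
[(np.int32(34), array([294.62, 168.65]))]
[(np.int32(56), array([294.02, 168.09]))]
```

View pics/j6.png

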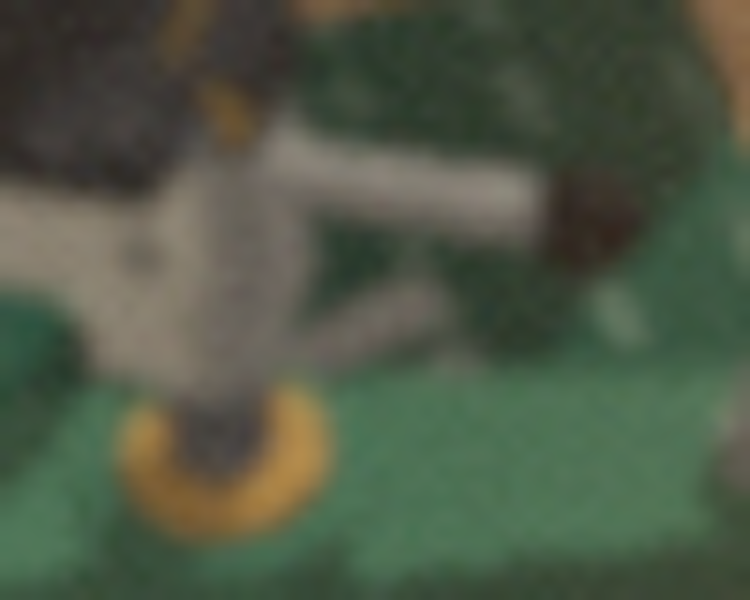

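The ball is at (218.7,194.3) in the scene view; predicted fully home is (218.8,194.4), so it's seated within about 1 mm. Regripping centred, then turning clockwise while following the screw down.

```bash
cat > turn.py <<'E'
from h import *
from bench import robot
def st(tag):
    M=R.from_euler("xyz",robot.current_eef_rot()).as_matrix();y=np.arctan2(M[1,0],M[0,0])
    print(tag,"q~%.3f"%(PY+np.pi/2-y),robot.current_tcp_pos().round(2),robot.current_contact_force().round(1),robot.current_ft_torque().round(2),"t",robot.current_t(),flush=True)
A=np.array([551.0,-175.4])
def go(q,z0=219.2,speed=15):
    robot.move_linear([*A,z0-4.8*(q-0.31)],eul(toolR(hR(PY-q+np.pi/2),-1)),speed=speed)
E
python3 - <<'E'
from turn import *
go(0.31);st("pos")
robot.move_gripper(0.0);print(robot.current_gripper_width()*93);st("grip")
for q in(0.4,0.5):
    go(q);st(q)
E
```

```text
pos q~0.310 [ 551.02 -175.36  219.24] [-0.2  0.3 -0.2] [-0.06  0.1  -0.03] t 16.7083
34.23718517832115
grip q~0.310 [ 551.   -175.35  219.2 ] [ 0.1  0.1 -0. ] [-0.05  0.16  0.06] t 17.0167
0.4 q~0.398 [ 551.18 -175.4   219.19] [-1.4  0.3  2.7] [ 0.01  0.22 -0.05] t 17.2667
0.5 q~0.497 [ 551.34 -175.14  218.98] [-0.   1.8  5.8] [ 0.34  0.19 -0.09] t 17.5167
```

Run:
```python
from turn import *
for q in(0.6,0.7,0.8,0.9,1.0,1.1,1.2):
    go(q,219.4,10);st(q)
    if np.linalg.norm(robot.current_contact_force())>30 or abs(robot.current_ft_torque()[2])>2: break
S=robot.get_image("scene")["img"]
cv2.imwrite("pics/j7.png",cv2.resize(S[165:235,145:235],(720,560),interpolation=2))
```

```text
0.6 q~0.596 [ 551.36 -175.15  218.52] [0.1 3.4 5.9] [ 0.36  0.13 -0.08] t 17.7667
0.7 q~0.696 [ 551.33 -175.16  218.05] [-0.4  2.7  5.5] [ 0.38  0.14 -0.08] t 18.0167
0.8 q~0.796 [ 551.3  -175.1   217.53] [0.5 1.8 5.2] [ 0.34  0.2  -0.05] t 18.2667
0.9 q~0.896 [ 551.31 -175.12  217.06] [0.7 2.2 6.3] [ 0.37  0.09 -0.09] t 18.5167
1.0 q~0.996 [ 551.29 -175.1   216.6 ] [-0.   2.9  5.4] [ 0.41  0.18 -0.09] t 18.7667
1.1 q~1.096 [ 551.27 -175.08  216.08] [0.2 2.8 6. ] [ 0.38  0.21 -0.04] t 19.0167
1.2 q~1.196 [ 551.28 -175.07  215.61] [0.1 2.5 5.6] [ 0.45  0.24 -0.05] t 19.2667
```

View pics/j7.png

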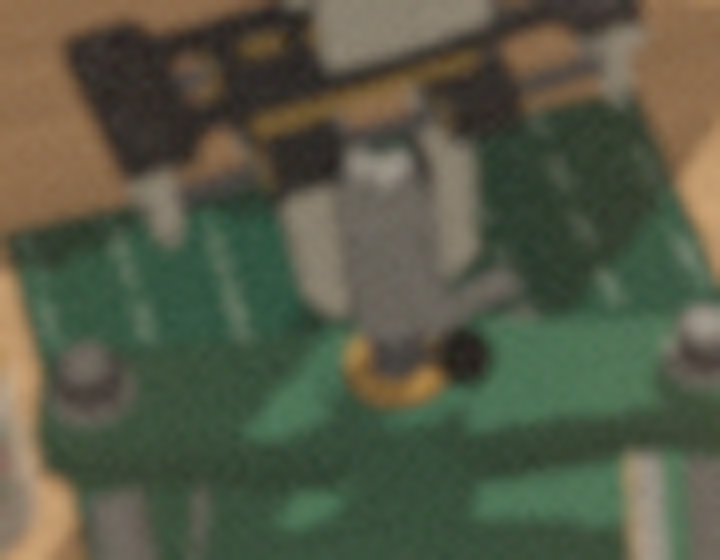

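The hub is following the screw down (0.48 mm per 0.1 rad, steady force). I'll keep going until the stop shows in the moment.

Run:
```python
from turn import *
for q in np.arange(1.24,1.54,0.03):
    go(q,219.4,8) if q<=1.33 else robot.move_linear([*A,219.4-4.8*(1.33-.31)],eul(toolR(hR(PY-q+np.pi/2),-1)),speed=8)
    robot.sleep(0.1);st(round(q,2))
    if np.linalg.norm(robot.current_contact_force())>30 or abs(robot.current_ft_torque()[2])>1.5: break
```

```text
1.24 q~1.235 [ 551.29 -175.06  215.46] [0.4 2.5 6. ] [ 0.41  0.2  -0.04] t 19.6667
1.27 q~1.265 [ 551.3  -175.04  215.32] [0.5 1.8 5.5] [ 0.45  0.27 -0.03] t 20.0167
1.3 q~1.295 [ 551.29 -175.03  215.15] [0.1 3.1 5.4] [ 0.43  0.18 -0.05] t 20.3667
1.33 q~1.325 [ 551.31 -175.07  215.03] [-0.2  2.6  5.7] [ 0.47  0.3  -0.08] t 20.7167
1.36 q~1.356 [ 551.29 -175.03  214.91] [-0.3  2.4  5.3] [ 0.46  0.12 -0.02] t 21.0667
1.39 q~1.387 [ 551.27 -175.07  214.76] [0.2 4.1 5. ] [ 0.64  0.03 -0.03] t 21.4167
1.42 q~1.418 [ 551.24 -175.02  214.59] [2.4 4.5 4.9] [ 0.8  -0.07  0.16] t 21.7667
1.45 q~1.448 [ 551.26 -175.01  214.64] [1.4 4.4 4.4] [ 0.78 -0.07  0.45] t 22.1167
1.48 q~1.477 [ 551.13 -175.01  214.61] [1.3 5.4 6.3] [ 0.79 -0.02  0.84] t 22.4667
1.51 q~1.507 [ 550.73 -174.96  214.61] [-0.2  4.6  6. ] [0.76 0.19 0.9 ] t 22.8167
1.54 q~1.537 [ 550.29 -174.87  214.63] [-2.7  4.5  7.7] [0.78 0.48 0.95] t 23.1667
```

The sinking stops at a tool angle of 1.41, and then the moment rises to about 0.9 N m: the stop is reached, with 0.1 rad of socket play. Now I'll ease off, release, retreat and look.

Run:
```python
from turn import *
robot.move_linear([550.9,-175.1,214.8],eul(toolR(hR(PY-1.46+np.pi/2),-1)),speed=10);st("ease")
robot.move_gripper(0.7);st("open")
p=robot.current_tcp_pos()
robot.move_linear([p[0],p[1],p[2]+110],speed=100)
st("up")
robot.move_linear([350,100,360],speed=250)
S=robot.get_image("scene");T=robot.get_image("top")
cv2.imwrite("pics/scene8.png",S["img"]);cv2.imwrite("pics/top8.png",T["img"])
s,t=S["img"],T["img"]
cv2.imwrite("pics/j8.png",cv2.hconcat([cv2.resize(s[165:235,165:235],(400,400),interpolation=2),cv2.resize(t[140:230,270:360],(400,400),interpolation=2)]))
```

```text
ease q~1.461 [ 550.28 -175.    214.63] [-1.9  3.5  4.2] [0.55 0.52 0.14] t 23.4167
open q~1.460 [ 550.91 -175.13  214.79] [ 0.2 -0.4 -0.7] [-0.06  0.13 -0.05] t 24.1167
up q~1.460 [ 550.61 -175.01  323.96] [ 0.8 -0.4 -0.1] [-0.01  0.18  0.01] t 25.3667
```

View pics/j8.png

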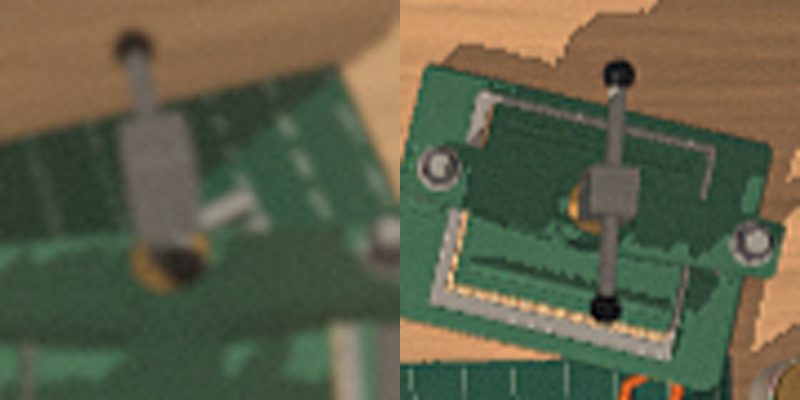

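View pics/top8.png

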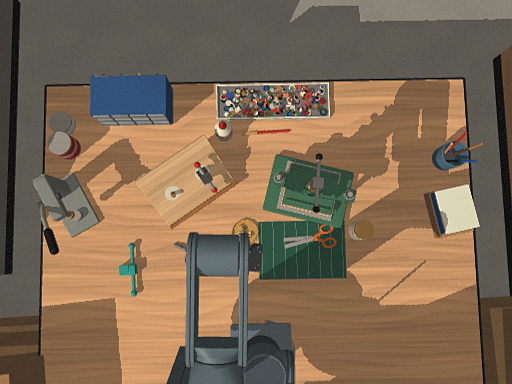

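The handle stands upright on the spindle, the red-ended handle is still on its peg, and the bystanders are where they were. A last check by triangulating the balls.

Run:
```python
from turn import *
T,S=robot.get_image("top"),robot.get_image("scene");ct,cs=cam(T),cam(S)
t,s=T["img"].max(2),S["img"].max(2)
g=lambda m,w:blob(m,w)[0]
a1=g(t<65,(311,149,16,16));a2=g(t<65,(308,202,16,16))
i=S["img"].astype(int);m=(s<75)&(i[...,1]<=i[...,2]+4)
b2=g(m,(181,166,14,14));b1=g(m,(190,204,14,14))
print(a1,a2,b1,b2)
P1,e1=tri(ct,a1[1]-[-.3,.15],cs,b1[1]-[.65,-.3]);P2,e2=tri(ct,a2[1]-[-.3,.15],cs,b2[1]-[.65,-.3])
d=P1-P2;print(P1,e1,P2,e2,"mid",(P1+P2)/2,"len",np.linalg.norm(d),"tilt deg",np.degrees(np.arcsin(d[2]/160)),"q",PY+np.pi/2-np.arctan2(d[1],d[0]))
# red balls before/after
t0=np.load("cams.npz")["t"]
for im in(t0,T["img"]):
    j=im.astype(int);print([(a,c.round(1)) for a,c in blob((j[...,2]>120)&(j[...,1]<60),(188,155,40,45))[:2]])
print(robot.current_t())
```

```text
(np.int32(33), array([318.84848485, 156.27272727])) (np.int32(34), array([315.79411765, 208.70588235])) (np.int32(39), array([196.05128205, 210.79487179])) (np.int32(16), array([187.9375, 172.5   ]))
[ 630.93119698 -183.86974292  250.47356564] 0.07173650932316812 [ 472.17796834 -168.57074784  252.98332486] 1.1289015487534892 mid [ 551.55458266 -176.22024538  251.72844525] len 159.50845038651346 tilt deg -0.8987781751291081 q 1.4092693088274613
[(np.int32(18), array([196.2, 164.3])), (np.int32(11), array([213.7, 190. ]))]
[(np.int32(16), array([196.2, 164.4])), (np.int32(11), array([213.7, 190. ]))]
27.0833
```

The middle is 1.9 mm higher than nominal, which is within camera error. I have time, so I'll touch the hub top with the closed fingers: it should be at 260.8 mm if the hub is home at the stop.

Run:
```python
from turn import *
robot.move_gripper(0.0)
e=eul(toolR(hR(PY-1.41+np.pi/2),-1))
robot.move_ptp([551,-175.3,320],e)
robot.move_linear([551,-175.3,275],speed=80)
r=robot.move_linear([551,-175.3,255],speed=15,f_stop=10);st(r)
robot.move_linear([551,-175.3,330],speed=100)
robot.move_linear([350,100,360],speed=250);st("away")
S=robot.get_image("scene")["img"]
cv2.imwrite("pics/j9.png",cv2.resize(S[140:280,120:360],(720,420),interpolation=2))
```

```text
True q~1.410 [ 551.12 -175.34  261.  ] [-0.2  1.   3.8] [ 0.05  0.2  -0.04] t 31.1
away q~1.411 [350.31  99.51 359.73] [ 0.2 -0.5  1. ] [-0.03  0.13  0.02] t 33.4667
```

View pics/j9.png

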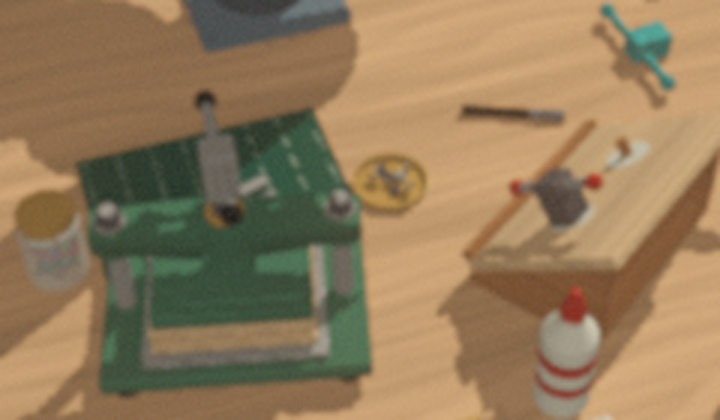

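Hub top is at 261.0 against 260.8 expected, so the hub is home on the shoulder with the screw at its stop. The arm is clear and touches nothing.

Run:
```python
from bench import robot
robot.hand_in();print(robot.current_t())
```

```text
the job is handed in; nothing more can be done
the job is handed in; nothing more can be done
```

The black-ended handle is off its peg, fully home on the press spindle and turned clockwise until the screw stopped. I then released it, moved the arm clear and handed in, with the clock at about 33.5 s of the 51 s allowed.

**Stop:** the hub sank at the screw's rate, then stopped sinking at a tool angle of about 1.41 rad. That fits the joint at 1.3 plus about 0.1 rad of play in the socket. The moment then rose to about 0.9 N m.

**Seating:** a light touch on the hub top found it at 261.0 mm, against 260.8 expected when home at the stop. The tilt measured from the balls is about 0.9°.

**Disagreement:** the last camera measurement put the bar 1.9 mm higher than expected. The touch check did not confirm this, so I take it as camera error.

**Everything else:** the red-ended handle's balls had not shifted in the top view by more than 0.1 pixel. The other objects on the table looked unmoved in the last pictures.

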